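Contact-probe reading on a bench oven

TASK

First push the small oven's open door shut until its ball catch seats and it stays fully home. Then take the contact probe out of its holder and hold its sprung tip on the middle of the round pad (not the square one) on the oven's sloping roof, square to the pad, pressed gently until the tip is about half way in. Leave the other things where they stand, and finish while still holding the probe there, steady and pressed.

Things in the scene. Friction and masses are not known exactly. Their poses are not given: they have to be found in the camera images.
- oven: small white bench oven, 170 deep (x) x 200 wide (y), fixed to the worktop; origin: centre of its underside on the worktop; its own -x is the door side. Its roof slopes: 145 mm high at the front edge, rising at 0.38 rad to 213 mm at the back
- oven_door (a joint): door angle, rad: 0 shut and seated, grows as it opens (starts 0.4 to 0.8). Upright hinge at the door's left edge seen from the robot; the free edge swings toward the robot. A sprung ball catch resists over the last 0.06 rad with a few N at the free edge, is passed at about 0.02 rad and then pulls the door to 0; left short of it the door stays ajar
- door_hinge (a point): point on the hinge axis, 108 mm above the worktop; fixed to the door (at angle 0 its axes are those of the oven, and it turns with the door)
- door_push (a point): good pushing point on the door's flat outer face, 140 mm from the hinge axis, 15 mm out from it, 108 mm above the worktop (the door's top edge is at 130 mm, its free edge 190 mm from the hinge; the bar handle, 178 mm from the hinge, stands 15 mm off the face). Its own -x points out of the face
- holder: fixed stand for the probe: base plate 100 x 80 mm, top plate 50 x 60 mm at 81 mm height with a 20 mm hole; origin: centre of the underside
- probe: contact probe standing upright in the holder, 0.11 to 0.17 kg. Origin: lower end of its barrel, on the axis; own z runs up. Barrel 16 mm wide, z = 0 to 50 mm, loose in the hole; flange 30 mm wide, z = 50 to 55 mm, rests on the holder; grey square grip 24 x 24 mm (faces along own x and y), z = 55 to 125 mm; cap 20 mm wide, up to z = 133 mm
- probe_nose (a point): end of the probe's thin sprung tip (7 mm wide), on its axis, 18 mm below the barrel's end (z = -18 mm in the probe's frame) when out
- probe_plunger (a joint): how far the sprung tip is pushed in, m: 0 out, 0.014 fully in; needs 1 N to start and 4.5 N to be fully in (250 N/m)
- round_pad: round dark steel pad, 32 mm across, 4 mm thick, with a bright ring of 19 mm, on the oven's roof; origin: middle of its upper face; own z is square out of the face (tilted 0.38 rad from vertical toward the oven's door side), own y is level. Round and square pad change places
- square_pad: square dark steel pad, 30 mm, same ring and attitude, about 90 mm beside the round one: not to be used
- beaker_250: larger glass beaker, 73 mm wide, 94 high; bystander
- beaker_50: small glass beaker, 45 mm wide, 55 high; bystander
- vial_1: small vial with a pale cap, 23 mm wide, 42 high; bystander
- marker_a: marker pen lying down, 135 mm long, 17 thick; bystander
- micropipette: micropipette lying down, 218 mm long, 36 high; bystander
- mouse: black computer mouse, 104 x 62 x 43 mm; bystander
Things that resemble listed ones, but are neither listed nor needed, are in the scene too. What is shaped like the holder but turquoise is not meant.

How it is judged:
By the outcome, as a careful person would: the job done as asked, in the order asked, and still so for the second after the job is handed in, while the arm keeps its last pose, push and grip.
It also fails if it takes over 58 s, if anything falls off the work surface, if the arm or the gripper's body presses on something with over 40 N, if the wrist force passes 120 N, or if a joint passes its speed limit or range.

ROBOT

A 6-joint arm with a two-finger parallel gripper is mounted at the origin on a cart in front of the work surface, level with it; the furniture and walls round the work are solid. World frame = base frame: x ahead of the robot, y to its left, z up, the work surface at z = 0. Lengths are in mm, angles in rad, forces in N, time in s.
With the tool pointing down it reaches from about 350 to 925 mm from the base axis. Payload 6.4 kg.
Tool frame: the origin (TCP) lies between the finger pads; the fingertips stand 25 mm ahead of it and the grasp point (between the pads) lies 6 mm ahead of it; z points along the fingers, y is the line along which they close (so a half turn about z gives the same grasp; the last joint's range is limited). The gripper opens to 94 mm and grips with 3 to 60 N. Pads are 16 mm wide; open, the fingers measure 119 mm over their backs; the gripper's body (75 mm by 177 mm) begins 78 mm behind the grasp point.
Start: joints at [1.127, 0.245, 1.558, -0, 1.339, -0.174], TCP at [173.247, 626.498, 230.455] pointing down, gripper open.
Joint ranges: [-3.13, 3.13], [-1.02, 2.26], [0.13, 2.54], [-0.95, 4.09], [0.21, 2.88], [-2.74, 2.74]. Speed limits (rad/s): [2.57, 2.57, 3.14, 3.14, 3.14, 3.14].

INTERFACE

Orientations are given as a unit quaternion [w, x, y, z].
In Python, from plant import * gives the robot as it stands. The module is installed in compiled form; this text tells all that it offers.
- The arm moves only by the tool servo_tool, never from a script. Its argument "rows" is a list of rows, each a list of 3 entries, a list of its own where there are three numbers: the finger opening in m, from 0 to 0.094, then the shift along the tool's x, y, z in m, then the turn about the tool's z in rad. In form: [[gripper, [tx, ty, tz], yaw], ...]. A call has 1 to 20 rows; each row is the pose to reach, as a shift and turn from the pose commanded when the call began, along the tool's axes at that moment; what a row does not reach only later rows make up. A row lasts 1/12 s, in which the tool goes at most 41.7 mm and 7.16 degrees, less where a joint would pass 70% of its speed; a pose out of reach is approached as far as the arm can. A call with a gripper value outside its range is refused whole. The fingers move at their own pace and stop on an object; the grip force is fixed at half the most. Time passes only in rows, so rows that repeat a pose let the fingers close. It gives the time, the measured TCP pose, the force, the opening and the grip force at its end, in the units of the state.
- sense(): the state, without advancing time (a new reading comes with each control period).
- read_camera(name): name is "scene" or "top" or "wrist"; returns the picture (400x640x3 uint8, red, green, blue); there is no depth.
- calibration(name): a dict with "vfov" (degrees; the focal length in pixels is half the picture's height over the tangent of half this angle, whatever the lens; pixels are square), "cx", "cy" (the principal point, pixels), "R" (3x3) and "t" (3): a world point X has camera coordinates R X + t. Camera axes: x right, y down, z forward; pixel columns grow to the right and rows downward; lengths in mm; the calibration is good to about 2 mm. A picture is of the moment at which its call begins: read the wrist's pose just before it. calibration takes no time and is no camera call; for the wrist camera it gives the pose at the moment of the call.
- job_done(): hands the job in; it is judged then, once.
The state is a dict: "time": time; "joint_pos": joint angles; "joint_vel": joint speeds; "tau": joint torques, N m; "ee_pos": TCP position; "tool_rot": TCP orientation; "ft_force": force on the tool from outside, world axes, zero at the start; "moment": the same for the moment, N m; "gripper_width": opening from 0.0 (shut) to 1.0 (fully open); "gripper_force": force on a finger pad.
Only numpy, scipy, OpenCV 4.12 (cv2) and the standard library are available. Lean on these libraries where they do the work, as an engineer would, in place of code of your own. Each camera call takes 0.05 s, during which the arm holds its last target. There are 200 camera calls.

## Working session

There is one attempt and no reset: what is moved stays moved. The work goes in short steps, Python scripts to look and compute and a tool call to move; the robot and the scene stay as the last step left them, time stands still between calls to the robot, and variables do not carry over. Pictures are saved under pics/ and viewed, at most 10 in all, crops included, and the job is handed in when it is done.

Besides the shell and the picture viewer there is one more tool, called after "Request:" as name(argument=value, ...) on one line, values as JSON. servo_tool: Moves the arm, as the interface text tells. Its arguments: {"type":"object","properties":{"rows":{"type":"array","items":{"type":"array"}}},"required":["rows"]}

```bash
mkdir -p pics
python3 - <<'E'
from plant import *
import cv2,numpy as np
s=sense();print(s)
for n in("scene","top"):
    im=read_camera(n);cv2.imwrite(f"pics/{n}0.png",im[:,:,::-1])
    c=calibration(n);print(n,c)
E
```

```text
{'time': 0.0, 'joint_pos': array([ 1.12691844e+00,  2.45798411e-01,  1.55900743e+00, -5.23632539e-05,
        1.33869435e+00, -1.74120993e-01]), 'joint_vel': array([-0.00229049,  0.00106898,  0.00092955, -0.00149162, -0.00033405,
        0.00111661]), 'tau': array([-4.61149721e-04, -4.15840101e+01, -3.14602375e+01,  6.84432336e-02,
        3.32638482e-02, -1.39746844e-04]), 'ee_pos': array([173.00081019, 625.97767606, 229.35887886]), 'tool_rot': array([-2.65778180e-04,  1.34463811e-01,  9.90918046e-01, -9.16340493e-04]), 'ft_force': array([ 0.50188363, -0.59402729,  0.37531816]), 'moment': array([-0.01396943,  0.01189015,  0.02699863]), 'gripper_force': 0.0, 'gripper_width': 0.996415285249115}
scene {'vfov': 48.82377961259951, 'cx': 322.07911787440094, 'cy': 201.73365726701186, 'R': array([[ 0.48381203, -0.87512999, -0.00856846],
       [-0.64070477, -0.34750762, -0.68464287],
       [ 0.5961739 ,  0.33672831, -0.72882832]]), 't': array([-237.42523157,  433.8041479 , 1038.42347605])}
top {'vfov': 53.03852562609586, 'cx': 316.4303305759478, 'cy': 206.43064789870726, 'R': array([[ 9.35377667e-03, -9.99954643e-01,  1.79392025e-03],
       [-9.81164990e-01, -9.52414315e-03, -1.92936654e-01],
       [ 1.92944988e-01,  4.45546218e-05, -9.81209575e-01]]), 't': array([   6.97236372,  538.10046559, 1449.63455461])}
```

View pics/scene0.png

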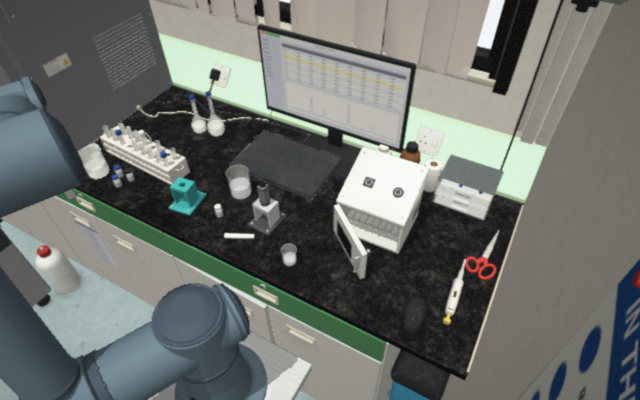

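View pics/top0.png

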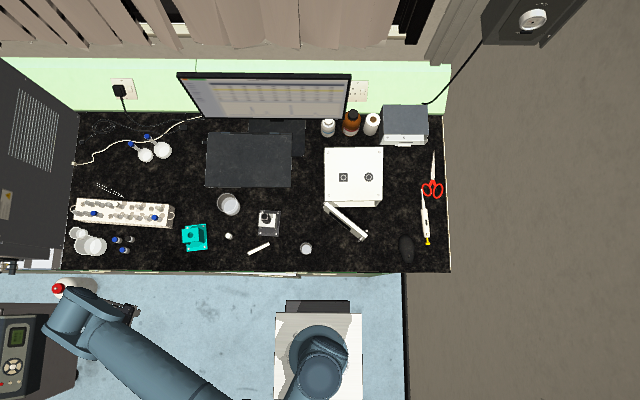

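The scene and top pictures show the oven (top view u 325-383, v 147-206), with its door ajar. The grey probe holder is near top (268,222), the round pad near top (368,177), and the small beaker at top (306,248). I'll enlarge both to measure.

Run:
```python
import cv2,numpy as np
a=cv2.imread("pics/scene0.png")[145:280,240:430];b=cv2.imread("pics/top0.png")[140:250,245:395]
A=cv2.resize(a,None,fx=4,fy=4,interpolation=cv2.INTER_CUBIC);B=cv2.resize(b,None,fx=5,fy=5,interpolation=cv2.INTER_CUBIC)
def grid(I,u0,v0,s):
    for u in range((u0+9)//10*10,u0+I.shape[1]//s,10):cv2.putText(I,str(u),((u-u0)*s,8),0,.3,(0,255,255));cv2.line(I,((u-u0)*s,10),((u-u0)*s,16),(0,255,255))
    for v in range((v0+9)//10*10,v0+I.shape[0]//s,10):cv2.putText(I,str(v),(0,(v-v0)*s),0,.3,(0,255,255));cv2.line(I,(20,(v-v0)*s),(26,(v-v0)*s),(0,255,255))
grid(A,240,145,4);grid(B,245,140,5);cv2.imwrite("pics/A.png",A);cv2.imwrite("pics/B.png",B)
```

```text
(no output)
```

View pics/A.png

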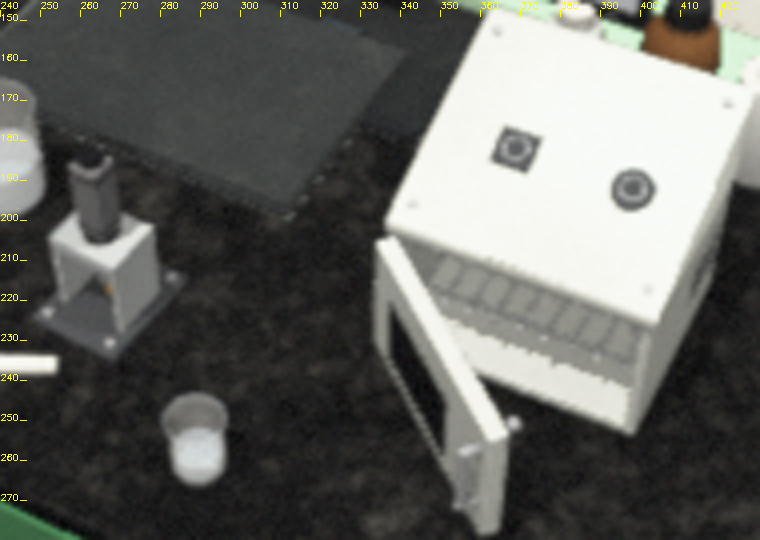

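View pics/B.png

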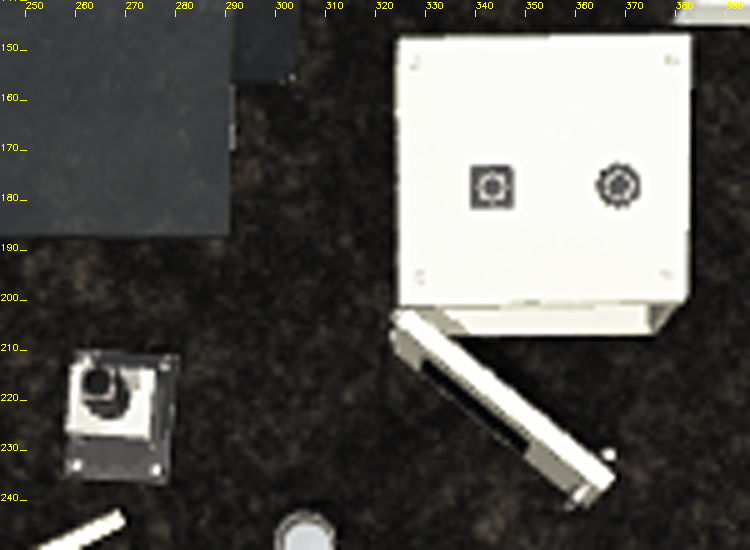

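```bash
cat > h.py <<'E'
import numpy as np
from scipy.optimize import least_squares
def proj(c,X):
    X=np.atleast_2d(X);p=X@c['R'].T+c['t'];f=200/np.tan(np.radians(c['vfov'])/2)
    return np.c_[c['cx']+f*p[:,0]/p[:,2],c['cy']+f*p[:,1]/p[:,2]]
def ray(c,uv):
    f=200/np.tan(np.radians(c['vfov'])/2);d=np.array([(uv[0]-c['cx'])/f,(uv[1]-c['cy'])/f,1])@c['R']
    return -c['R'].T@c['t'],d/np.linalg.norm(d)
def atz(c,uv,z):
    o,d=ray(c,uv);return o+d*(z-o[2])/d[2]
def tri(cs,uvs):
    A=0;b=0
    for c,uv in zip(cs,uvs):
        o,d=ray(c,uv);P=np.eye(3)-np.outer(d,d);A=A+P;b=b+P@o
    X=np.linalg.solve(A,b);return X,[proj(c,X)[0]-uv for c,uv in zip(cs,uvs)]
def place(p,X):
    c,s=np.cos(p[2]),np.sin(p[2]);X=np.array(X,float);return np.c_[p[0]+c*X[:,0]-s*X[:,1],p[1]+s*X[:,0]+c*X[:,1],X[:,2]]
E
cat > m.py <<'E'
from plant import *
from h import *
S,T=calibration("scene"),calibration("top")
sc=lambda x,y:(240+x/4-.4,145+y/4-.4)
tp=lambda x,y:(245+x/5-.4,140+y/5-.4)
roof=[[-85,100,145],[-85,-100,145],[85,-100,213],[85,100,213]]
ua=np.array([sc(387,220),sc(660,322),sc(755,95),sc(495,12)]);ub=np.array([tp(398,304),tp(688,300),tp(691,35),tp(397,37)])
f=lambda p:np.r_[proj(S,place(p,roof))-ua,proj(T,place(p,roof))-ub].ravel()
r=least_squares(f,[600,-100,0]);print("oven",r.x);print(r.fun.reshape(-1,2).round(1))
for n,a,b in[("round",sc(633,189),tp(618,186)),("square",sc(516,149),tp(492,187)),("cap",sc(90,160),tp(97,383)),("flange/gripbase",sc(102,238),tp(108,398)),("beaker50",sc(195,410),tp(306,530)),
  ("doorfree_out",sc(483,438),tp(597,493)),("doorfree_in",sc(507,430),tp(613,478)),("doorhinge_out",sc(377,242),tp(393,320))]:
    X,e=tri((S,T),(a,b));print(n,X.round(1),np.round(e,1).tolist())
base=[[-50,40,8],[-50,-40,8],[50,-40,8],[50,40,8]]
for nm,ps,hz in[("topplate",[tp(70,362),tp(155,365),tp(153,438),tp(70,435)],81),("base",[tp(70,352),tp(180,355),tp(167,485),tp(65,480)],6)]:
    Q=np.array([atz(T,p,hz) for p in ps]);print(nm,Q.round(0).tolist(),Q.mean(0).round(1))
for nm,ps,hz in[("topplateS",[sc(93,207),sc(155,222),sc(115,265),sc(50,238)],81),("baseS",[sc(187,278),sc(112,360),sc(33,318)],6)]:
    Q=np.array([atz(S,p,hz) for p in ps]);print(nm,Q.round(0).tolist(),Q.mean(0).round(1))
E
python3 m.py
```

```text
oven [ 6.29623192e+02 -1.18303421e+02  2.07644551e-02]
[[ 0.3 -0. ]
 [-1.3 -0.8]
 [-0.5 -0.8]
 [-0.7 -0.9]
 [ 1.4 -0.2]
 [ 0.2 -0. ]
 [ 0.6  0.5]
 [ 1.3  0.7]]
round [ 621.  -168.3  177.5] [[-0.5, 0.1], [0.3, -0.2]]
square [619.5 -80.3 176.9] [[-0.4, 0.1], [0.3, -0.2]]
cap [481.6 192.8 157.3] [[-0.3, 0.0], [0.2, -0.1]]
flange/gripbase [485.6 195.9  69. ] [[-0.3, 0.0], [0.2, -0.1]]
beaker50 [389.5  50.9  56.2] [[0.5, -0.1], [-0.3, 0.3]]
doorfree_out [ 411.9 -156.3  129.9] [[-0.5, 0.1], [0.3, -0.2]]
doorfree_in [ 422.4 -167.7  133.3] [[-0.7, 0.1], [0.4, -0.3]]
doorhinge_out [535.3 -13.3 125. ] [[-0.6, 0.1], [0.4, -0.3]]
topplate [[510.0, 224.0, 81.0], [508.0, 161.0, 81.0], [454.0, 161.0, 81.0], [456.0, 222.0, 81.0]] [481.7 192.1  81. ]
base [[531.0, 235.0, 6.0], [529.0, 150.0, 6.0], [429.0, 157.0, 6.0], [432.0, 235.0, 6.0]] [480.2 194.4   6. ]
topplateS [[501.0, 212.0, 81.0], [510.0, 162.0, 81.0], [459.0, 164.0, 81.0], [459.0, 222.0, 81.0]] [482.4 190.2  81. ]
baseS [[528.0, 150.0, 6.0], [430.0, 156.0, 6.0], [435.0, 233.0, 6.0]] [464.3 179.8   6. ]
```

Fit: oven centre at (630,-118), yaw about 0.02. The door is open about 0.71 rad, with its hinge near (546,-23). I'll travel with the fingers closed to a point in front of the door.

Request:
servo_tool(rows=[[0.0,[-0.431,-0.629,-0.02],-0.27],[0.0,[-0.431,-0.629,-0.02],-0.27],[0.0,[-0.431,-0.629,-0.02],-0.27],[0.0,[-0.431,-0.629,-0.02],-0.27],[0.0,[-0.431,-0.629,-0.02],-0.27],[0.0,[-0.431,-0.629,-0.02],-0.27],[0.0,[-0.431,-0.629,-0.02],-0.27],[0.0,[-0.431,-0.629,-0.02],-0.27],[0.0,[-0.431,-0.629,-0.02],-0.27],[0.0,[-0.431,-0.629,-0.02],-0.27],[0.0,[-0.431,-0.629,-0.02],-0.27],[0.0,[-0.431,-0.629,-0.02],-0.27],[0.0,[-0.431,-0.629,-0.02],-0.27],[0.0,[-0.431,-0.629,-0.02],-0.27],[0.0,[-0.431,-0.629,-0.02],-0.27],[0.0,[-0.431,-0.629,-0.02],-0.27],[0.0,[-0.431,-0.629,-0.02],-0.27],[0.0,[-0.431,-0.629,-0.02],-0.27],[0.0,[-0.431,-0.629,-0.02],-0.27],[0.0,[-0.431,-0.629,-0.02],-0.27]])

```text
time: 1.77
ee_pos: [421.3, -96.9, 250.2]
tool_rot: [-0.0, 0.002, 1.0, 0.0]
ft_force: [-0.1, 1.5, 0.1]
gripper_width: 0.002
gripper_force: 0.0
```

Request:
servo_tool(rows=[[0,[0,0,0.04],0],[0,[0,0,0.08],0],[0,[0,0,0.132],0],[0,[0,0,0.132],0],[0,[0,0,0.132],0],[0,[-0.015,-0.01,0.132],0],[0,[-0.025,-0.018,0.132],0],[0,[-0.035,-0.025,0.132],0],[0,[-0.045,-0.032,0.132],0],[0,[-0.055,-0.04,0.132],0],[0,[-0.065,-0.047,0.132],0],[0,[-0.075,-0.054,0.132],0],[0,[-0.083,-0.059,0.132],0],[0,[-0.088,-0.062,0.132],0],[0,[-0.088,-0.062,0.132],0]])

```text
time: 3.02
ee_pos: [510.8, -157.2, 120.3]
tool_rot: [0.001, -0.0, 1.0, -0.001]
ft_force: [-0.2, -0.7, -0.4]
gripper_width: 0.007
gripper_force: 0.0
```

Run:
```python
from plant import *
import cv2
s=sense();print(s['ft_force'],s['moment'],s['ee_pos'])
im=read_camera("top")[130:240,300:400,::-1];im2=read_camera("scene")[145:285,320:440,::-1]
a=cv2.resize(im,(400,440),interpolation=cv2.INTER_CUBIC);b=cv2.resize(im2,(377,440),interpolation=cv2.INTER_CUBIC)
cv2.imwrite("pics/d1.png",cv2.hconcat([a,b]))
```

```text
[-0.20269989 -0.66358115 -0.40510685] [ 0.02074499 -0.02206885 -0.0098453 ] [ 510.75609576 -157.22749739  120.34973359]
```

Request:
servo_tool(rows=[[0,[-0.002,0,0],0],[0,[-0.004,-0.001,0],0],[0,[-0.006,-0.002,0],0],[0,[-0.008,-0.003,0],0],[0,[-0.008,-0.003,0],0]])

```text
time: 3.53
ee_pos: [516.6, -159.3, 118.1]
tool_rot: [-0.001, -0.0, 1.0, 0.0]
ft_force: [-1.9, 1.0, 0.7]
gripper_width: 0.005
gripper_force: 0.9
```

View pics/d1.png

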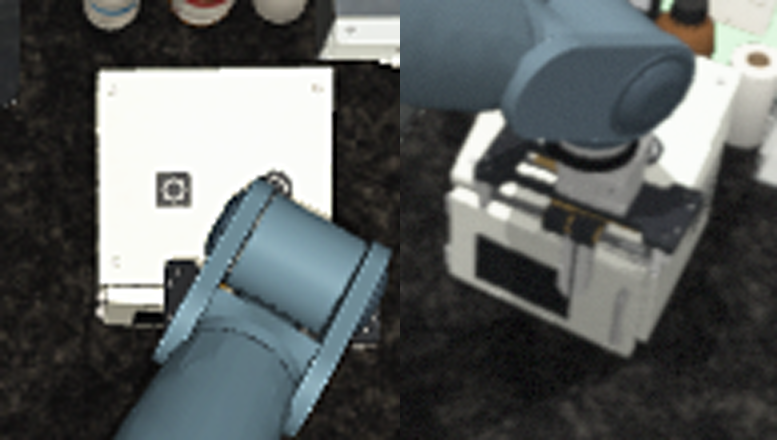

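The picture shows the fingers on the door face and the door nearly shut. The resisting force is only just starting (about 2 N), so I'll continue in small steps.

Request:
servo_tool(rows=[[0,[-0.002,0,0],0],[0,[-0.004,-0.001,0],0],[0,[-0.004,-0.001,0],0]])

```text
time: 3.78
ee_pos: [521.6, -160.9, 118.5]
tool_rot: [0.001, -0.0, 1.0, -0.0]
ft_force: [0.2, 0.4, 0.1]
gripper_width: 0.002
gripper_force: 0.0
```

Request:
servo_tool(rows=[[0,[-0.002,0,0],0],[0,[-0.004,-0.001,0],0],[0,[-0.004,-0.001,0],0]])

```text
time: 4.03
ee_pos: [523.3, -161.2, 118.4]
tool_rot: [-0.003, -0.001, 1.0, 0.001]
ft_force: [-10.7, 2.3, 7.9]
gripper_width: 0.004
gripper_force: 5.3
```

Request:
servo_tool(rows=[[0,[-0.001,0,0],0],[0,[-0.001,0,0],0]])

```text
time: 4.2
ee_pos: [523.4, -161.1, 118.4]
tool_rot: [-0.004, -0.001, 1.0, 0.001]
ft_force: [-13.9, 1.8, 10.2]
gripper_width: 0.004
gripper_force: 7.3
```

Request:
servo_tool(rows=[[0,[0.005,0,0],0],[0,[0.03,0,0],0],[0,[0.05,0,-0.03],0],[0,[0.06,0.03,-0.07],0],[0,[0.07,0.06,-0.11],0],[0.06,[0.08,0.1,-0.15],0],[0.06,[0.1,0.14,-0.19],0],[0.06,[0.12,0.18,-0.2],0],[0.06,[0.14,0.22,-0.2],0],[0.06,[0.15,0.26,-0.2],0],[0.06,[0.15,0.3,-0.2],0],[0.06,[0.15,0.34,-0.2],0],[0.06,[0.15,0.35,-0.2],0],[0.06,[0.15,0.35,-0.2],0],[0.06,[0.15,0.35,-0.2],0]])

```text
time: 5.45
ee_pos: [375.7, 191.1, 319.1]
tool_rot: [0.001, -0.003, 1.0, 0.001]
ft_force: [-0.2, 0.4, 0.4]
gripper_width: 0.631
gripper_force: 0.0
```

Run:
```python
from plant import *
import cv2,numpy as np
s=sense();print(s['ft_force'],s['moment'],s['ee_pos'],s['tool_rot']);c=calibration("wrist");print(c)
w=read_camera("wrist")[:,:,::-1];cv2.imwrite("pics/w1.png",w)
im=read_camera("top");cv2.imwrite("pics/t1.png",im[:,:,::-1]);im2=read_camera("scene");cv2.imwrite("pics/s1.png",im2[:,:,::-1])
a=cv2.resize(im[140:220,310:400,::-1],(330,293),interpolation=cv2.INTER_CUBIC);b=cv2.resize(im2[140:270,320:440,::-1],(270,293),interpolation=cv2.INTER_CUBIC)
d=cv2.hconcat([a,b]);W=cv2.resize(w,(480,300));pad=np.zeros((300,600,3),np.uint8);pad[:,60:540]=W
cv2.imwrite("pics/c1.png",cv2.vconcat([d,pad]))
```

```text
[-0.21462606  0.36198095  0.39509263] [ 0.03127448  0.00919242 -0.0513893 ] [375.65739    191.09249952 319.1212338 ] [ 1.08393574e-03 -2.96015270e-03  9.99994883e-01  5.43749514e-04]
{'vfov': 71.64452153287198, 'cx': 324.03997019841023, 'cy': 202.5763171826802, 'R': array([[-5.63643268e-03,  9.99984033e-01,  4.05497474e-04],
       [ 9.63896028e-01,  5.32506627e-03,  2.66225640e-01],
       [ 2.66219230e-01,  1.89142031e-03, -9.63910651e-01]]), 't': array([-188.85260287, -414.10633216,  377.31490754])}
```

View pics/c1.png

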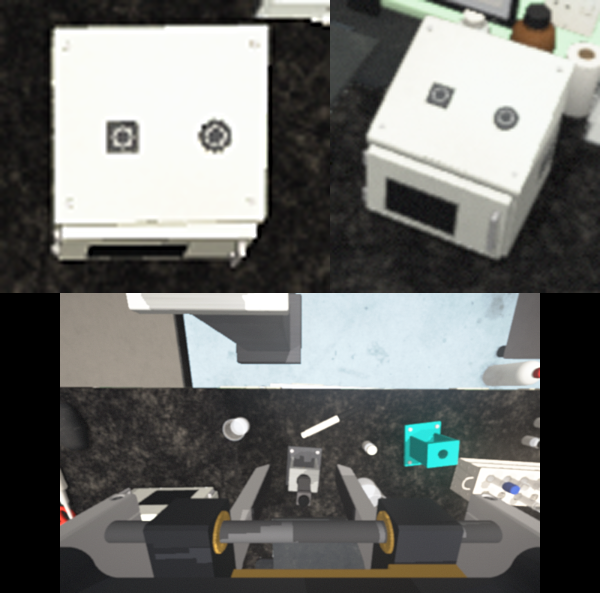

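Door is flush in both views. The wrist view shows the holder near (327,233) px and the probe near (324,263) px. I'll enlarge that.

Run:
```python
import cv2
I=cv2.resize(cv2.imread("pics/w1.png")[195:300,270:385],None,fx=5,fy=5,interpolation=cv2.INTER_CUBIC)
for u in range(270,385,10):cv2.putText(I,str(u),((u-270)*5,8),0,.3,(0,255,255))
for v in range(200,300,10):cv2.putText(I,str(v),(0,(v-195)*5),0,.3,(0,255,255))
cv2.imwrite("pics/w1c.png",I)
```

```text
(no output)
```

View pics/w1c.png

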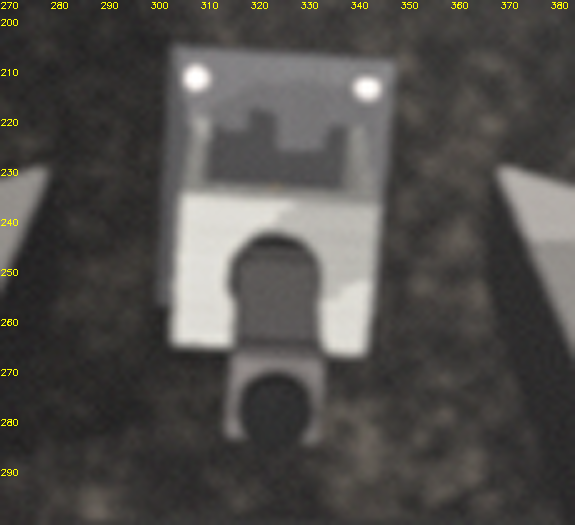

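Run:
```python
from plant import *
from h import *
c=calibration("wrist");P=lambda x,y:(270+x/5-.4,195+y/5-.4)
print("cap",atz(c,P(274,410),164).round(1))
for p in((232,352),(327,352),(225,440),(321,443)):print("grip",atz(c,P(*p),156).round(1))
for p in((183,193),(381,205),(368,357),(170,347)):print("plate",atz(c,P(*p),81).round(1))
S,T=calibration("scene"),calibration("top")
print("capS",atz(S,(240+90/4-.4,145+160/4-.4),164).round(1),"capT",atz(T,(245+97/5-.4,140+383/5-.4),164).round(1))
```

```text
cap [479.5 187.8 164. ]
grip [467.7 177.2 156. ]
grip [467.7 201.3 156. ]
grip [492.8 175.2 156. ]
grip [493.7 200.  156. ]
plate [454.4 160.3  81. ]
plate [458.3 220.4  81. ]
plate [509.4 217.3  81. ]
plate [505.9 155.3  81. ]
capS [476.9 187.7 164. ] capT [480.  192.5 164. ]
```

Request:
servo_tool(rows=[[0.06,[-0.04,-0.002,0.02],0],[0.06,[-0.08,-0.002,0.04],0],[0.06,[-0.104,-0.002,0.06],0],[0.06,[-0.104,-0.002,0.1],0],[0.06,[-0.104,-0.002,0.14],0],[0.06,[-0.104,-0.002,0.175],0],[0.06,[-0.104,-0.002,0.192],0],[0.06,[-0.104,-0.002,0.192],0],[0.06,[-0.104,-0.002,0.192],0],[0.01,[-0.104,-0.002,0.192],0],[0.01,[-0.104,-0.002,0.192],0],[0.01,[-0.104,-0.002,0.192],0],[0.01,[-0.104,-0.002,0.192],0],[0.01,[-0.104,-0.002,0.192],0],[0.01,[-0.104,-0.002,0.192],0],[0.01,[-0.104,-0.002,0.192],0],[0.01,[-0.104,-0.002,0.192],0]])

```text
time: 7.02
ee_pos: [480.4, 189.6, 126.9]
tool_rot: [0.001, 0.001, 1.0, 0.004]
ft_force: [2.3, 12.5, -2.5]
gripper_width: 0.26
gripper_force: 30.0
```

Request:
servo_tool(rows=[[0.01,[0,0.002,0],0],[0.01,[0,0.002,-0.002],0],[0.01,[0,0.002,-0.008],0],[0.01,[0,0.002,-0.018],0],[0.01,[0,0.002,-0.028],0],[0.01,[0,0.002,-0.036],0],[0.01,[0,0.002,-0.038],0],[0.01,[0,0.002,-0.038],0],[0.01,[0,0.002,-0.038],0]])

```text
time: 7.77
ee_pos: [480.3, 189.9, 165.2]
tool_rot: [0.001, 0.0, 1.0, 0.002]
ft_force: [0.5, 6.1, 1.8]
gripper_width: 0.254
gripper_force: 30.0
```

Request:
servo_tool(rows=[[0.01,[0.003,0,0],0],[0.01,[0.006,0,0],0],[0.01,[0.009,0,0],0],[0.01,[0.012,0,0],0],[0.01,[0.015,0,0],0],[0.01,[0.015,0,0],0]])

```text
time: 8.27
ee_pos: [466.4, 190.0, 165.3]
tool_rot: [0.003, -0.0, 1.0, 0.002]
ft_force: [4.7, 6.5, -2.8]
gripper_width: 0.258
gripper_force: 30.0
```

```bash
cat > look.py <<'E'
import sys,cv2
from plant import *
n=sys.argv[1];s=sense();print(s['time'],s['ee_pos'].round(1),s['tool_rot'].round(4),s['ft_force'].round(1),s['moment'].round(2))
for k in("scene","top","wrist"):cv2.imwrite(f"pics/{n}_{k}.png",read_camera(k)[:,:,::-1])
E
python3 look.py p1
python3 - <<'E'
import cv2
a=cv2.resize(cv2.imread("pics/p1_scene.png")[130:240,230:330],(400,440),interpolation=cv2.INTER_CUBIC)
b=cv2.resize(cv2.imread("pics/p1_wrist.png")[190:400,240:420],(377,440),interpolation=cv2.INTER_CUBIC)
cv2.imwrite("pics/p1.png",cv2.hconcat([a,b]))
E
```

```text
8.2667 [466.4 190.  165.3] [ 0.003  -0.      1.      0.0022] [ 4.7  6.5 -2.8] [ 1.63 -1.1   0.07]
```

View pics/p1.png

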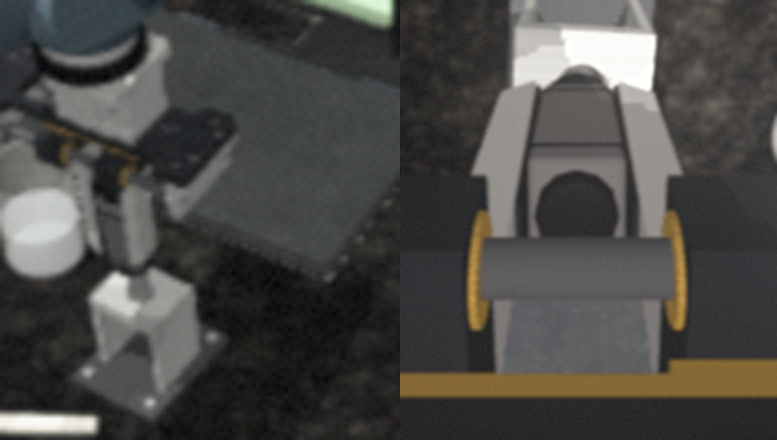

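Request:
servo_tool(rows=[[0.01,[0.002,0.002,0],0],[0.01,[0.005,0.002,0],0],[0.01,[0.008,0.002,0],0],[0.01,[0.011,0.002,0],0],[0.01,[0.014,0.002,0],0],[0.01,[0.017,0.002,0],0],[0.01,[0.017,0.002,0],0],[0.01,[0.017,0.002,0],0]])

```text
time: 9.08
ee_pos: [449.7, 191.0, 165.4]
tool_rot: [0.003, -0.0, 1.0, 0.001]
ft_force: [4.1, 3.1, -1.8]
gripper_width: 0.254
gripper_force: 30.0
```

```bash
python3 look.py p2
python3 - <<'E'
import cv2
a=cv2.resize(cv2.imread("pics/p2_scene.png")[130:230,235:325],(396,440),interpolation=cv2.INTER_CUBIC)
b=cv2.resize(cv2.imread("pics/p2_wrist.png")[200:310,275:375],(400,440),interpolation=cv2.INTER_CUBIC)
cv2.imwrite("pics/p2.png",cv2.hconcat([a,b]))
E
```

```text
9.0833 [449.7 191.  165.4] [ 2.9e-03 -2.0e-04  1.0e+00  9.0e-04] [ 4.1  3.1 -1.8] [ 0.74 -1.08  0.07]
```

View pics/p2.png

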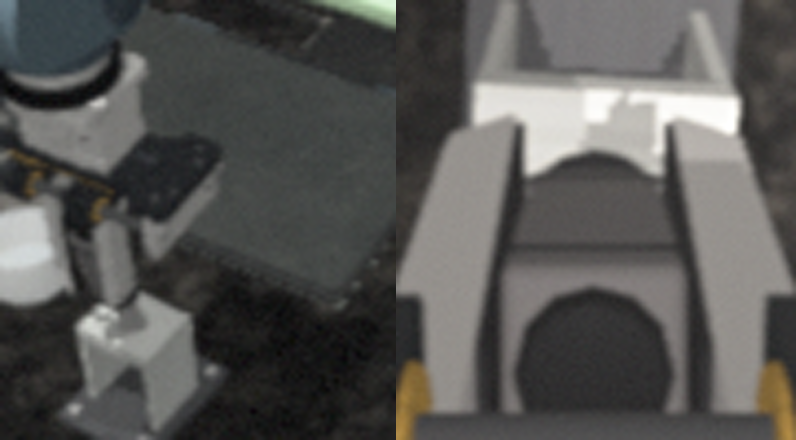

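```bash
cat >> h.py <<'E'
def axis_pts(G,th,s,xo,pts):
    # pts (x',y',z) in probe; tilt th about world y, xo: grasp point's x' in probe
    ex=np.array([np.cos(th),0,np.sin(th)]);a=np.array([-np.sin(th),0,np.cos(th)])
    return np.array([G+(p[0]-xo)*ex+p[1]*np.array([0,1,0])+(p[2]-s)*a for p in pts])
E
python3 - <<'E'
from plant import *
from h import *
c=calibration("wrist");s=sense();G=s['ee_pos']+[0,0,-6];print(G)
e=[262.1,290.7]
f=lambda p:proj(c,axis_pts(G,p[0],90,p[1],[(-12,0,125),(0,0,133)]))[:,1]-e
r=least_squares(f,[.3,0]);print(r.x,r.fun)
for d in(-1,1):
  for i in(0,1):
    e2=list(e);e2[i]+=d;print(i,d,least_squares(lambda p:f(p)+e-np.array(e2),[.3,0]).x)
for th in(.30,.34,.38):print(th,proj(c,axis_pts(G,th,90,0,[(-12,0,125),(0,0,133),(-12,-12,125),(-12,12,125)])).round(1).tolist())
E
```

```text
[449.6674869  191.02710721 159.32445997]
[ 0.27369187 -9.95863811] [5.57065505e-12 3.19460014e-11]
0 -1 [ 0.13776197 -4.49197211]
1 -1 [  0.37025915 -13.34662748]
0 1 [  0.37721408 -14.08878024]
1 1 [ 0.14293039 -5.21157281]
0.3 [[324.6, 240.6], [324.7, 267.6], [301.0, 240.6], [348.1, 240.6]]
0.34 [[324.6, 237.8], [324.7, 263.9], [301.1, 237.8], [348.0, 237.8]]
0.38 [[324.6, 235.0], [324.7, 260.3], [301.2, 235.0], [347.9, 235.0]]
```

Run:
```python
from plant import *
from h import *
c=calibration("wrist");s=sense();G=s['ee_pos']+[0,0,-6]
print("cam",-c['R'].T@c['t'],c['R'][2])
for th in(-.2,-.1,0,.1,.2,.3):print(th,"flange front, gripbase, griptop, cap, capL/R",proj(c,axis_pts(G,th,90,0,[(-15,0,55),(-12,0,55),(-12,0,125),(0,0,133),(0,-10,133),(0,10,133)]))[:,:].round(0).tolist())
print("plate corners",proj(c,[[455,160,81],[457,220,81]]))
import cv2
# baseline p1 features along centre column
for n in("p1","p2"):
    I=cv2.cvtColor(cv2.imread(f"pics/{n}_wrist.png"),cv2.COLOR_BGR2GRAY);print(n,I[205:312:2,322:327].mean(1).round().astype(int).tolist())
```

```text
cam [371.12515838 190.59244972 319.97379384] [ 0.26955139  0.00107878 -0.9629854 ]
-0.2 flange front, gripbase, griptop, cap, capL/R [[324.0, 207.0], [324.0, 210.0], [325.0, 277.0], [325.0, 307.0], [304.0, 307.0], [345.0, 307.0]]
-0.1 flange front, gripbase, griptop, cap, capL/R [[324.0, 210.0], [324.0, 214.0], [325.0, 270.0], [325.0, 300.0], [304.0, 300.0], [345.0, 300.0]]
0 flange front, gripbase, griptop, cap, capL/R [[324.0, 214.0], [324.0, 218.0], [325.0, 263.0], [325.0, 293.0], [304.0, 293.0], [345.0, 293.0]]
0.1 flange front, gripbase, griptop, cap, capL/R [[324.0, 218.0], [324.0, 222.0], [325.0, 255.0], [325.0, 285.0], [304.0, 285.0], [345.0, 285.0]]
0.2 flange front, gripbase, griptop, cap, capL/R [[324.0, 222.0], [324.0, 226.0], [325.0, 248.0], [325.0, 276.0], [304.0, 276.0], [345.0, 276.0]]
0.3 flange front, gripbase, griptop, cap, capL/R [[324.0, 227.0], [324.0, 231.0], [325.0, 241.0], [325.0, 268.0], [304.0, 268.0], [346.0, 268.0]]
plate corners [[290.19944614 220.51187498]
 [355.91047976 222.56915464]]
p1 [246, 251, 251, 251, 251, 250, 250, 251, 180, 128, 77, 62, 69, 86, 83, 95, 94, 94, 94, 94, 94, 93, 93, 92, 92, 93, 86, 66, 91, 91, 105, 120, 125, 85, 43, 45, 50, 53, 50, 49, 48, 48, 46, 46, 46, 46, 46, 45, 45, 59, 71, 77, 82, 85]
p2 [120, 121, 121, 121, 120, 120, 101, 152, 180, 244, 248, 250, 246, 198, 191, 188, 141, 58, 61, 71, 80, 85, 84, 85, 84, 85, 85, 85, 66, 79, 88, 112, 125, 101, 43, 45, 53, 53, 54, 53, 52, 50, 50, 48, 48, 48, 47, 46, 44, 62, 71, 77, 82, 85]
```

Request:
servo_tool(rows=[[0.01,[0.002,0.001,0.002],0],[0.01,[0.005,0.001,0.002],0],[0.01,[0.008,0.001,0.002],0],[0.01,[0.011,0.001,0.002],0],[0.01,[0.014,0.001,0.002],0],[0.01,[0.016,0.001,0.002],0],[0.01,[0.016,0.001,0.002],0]])

```text
time: 9.82
ee_pos: [432.8, 191.5, 163.1]
tool_rot: [0.002, -0.0, 1.0, 0.0]
ft_force: [4.1, 1.5, -0.6]
gripper_width: 0.255
gripper_force: 30.0
```

```bash
python3 look.py p3
cat > tilt.py <<'E'
import sys,cv2
from plant import *
from h import *
c=calibration("wrist");s=sense();G=s['ee_pos']+[0,0,-6]
I=cv2.cvtColor(cv2.imread(f"pics/{sys.argv[1]}_wrist.png"),cv2.COLOR_BGR2GRAY)
p=I[225:310,318:331].mean(1).round().astype(int);print([(225+i,int(v)) for i,v in enumerate(p)])
E
python3 tilt.py p3
```

```text
9.8167 [432.8 191.5 163.1] [ 1.6e-03 -2.0e-04  1.0e+00  1.0e-04] [ 4.1  1.5 -0.6] [ 0.34 -0.97  0.04]
[(225, 88), (226, 87), (227, 86), (228, 86), (229, 86), (230, 86), (231, 85), (232, 83), (233, 81), (234, 80), (235, 83), (236, 101), (237, 128), (238, 139), (239, 141), (240, 156), (241, 180), (242, 196), (243, 201), (244, 203), (245, 205), (246, 205), (247, 203), (248, 202), (249, 202), (250, 194), (251, 161), (252, 107), (253, 64), (254, 57), (255, 62), (256, 68), (257, 76), (258, 80), (259, 80), (260, 80), (261, 81), (262, 80), (263, 76), (264, 69), (265, 74), (266, 86), (267, 99), (268, 111), (269, 121), (270, 125), (271, 115), (272, 87), (273, 55), (274, 42), (275, 45), (276, 48), (277, 51), (278, 53), (279, 53), (280, 54), (281, 54), (282, 54), (283, 53), (284, 53), (285, 53), (286, 53), (287, 53), (288, 53), (289, 53), (290, 53), (291, 52), (292, 54), (293, 52), (294, 52), (295, 51), (296, 51), (297, 51), (298, 52), (299, 50), (300, 50), (301, 51), (302, 53), (303, 62), (304, 67), (305, 70), (306, 73), (307, 77), (308, 79), (309, 81)]
```

```bash
cat > fit.py <<'E'
from plant import *
from h import *
c=calibration("wrist");s=sense();G=s['ee_pos']+[0,0,-6]
def model(p,sv):
    v=proj(c,axis_pts(G,p[0],sv,p[1],[(-15,0,55),(-15,0,50),(-12,0,55),(-12,0,125),(-10,0,133),(-10,0,125)]))[:,1]
    return np.array([min(v[0],v[1]),v[2],v[3],min(v[4],v[5])])
def est(e):
    r=least_squares(lambda p:model(p,90)-e,[.3,-10]);r3=least_squares(lambda p:model(p[:2],p[2])-e,[.3,-10,90])
    return r.x.round(3),r.fun.round(1),r3.x.round(3),r3.fun.round(1)
if __name__=="__main__":
    for n,e in(("p1",[221,231,258,271.5]),("p2",[238,243.5,261,272.5]),("p3",[251.5,256.5,264,272])):print(n,*est(np.array(e)))
E
python3 fit.py
```

```text
p1 [ 0.115 -4.657] [ 2.3 -2.3  4.9 -4.9] [  0.31    6.802 -11.162] [ 1.  -1.1 -0.1  0.2]
p2 [  0.259 -10.898] [ 0.3 -0.3  3.8 -3.8] [ 0.376 -3.738 -1.782] [-0.8  0.8  0.2 -0.2]
p3 [  0.391 -16.085] [ 0.3 -0.3  2.  -2. ] [  0.437 -13.241  22.025] [-0.5  0.5  0.2 -0.2]
```

Request:
servo_tool(rows=[[0.01,[0.004,0,-0.01],0],[0.01,[0.01,0,-0.025],0],[0.01,[0.018,0,-0.045],0],[0.01,[0.018,0,-0.07],0],[0.01,[0.018,0,-0.1],0],[0.01,[0.01,-0.02,-0.125],0],[0.01,[0,-0.045,-0.147],-0.005],[0.01,[-0.01,-0.075,-0.147],-0.01],[0.01,[-0.02,-0.105,-0.147],-0.02],[0.01,[-0.03,-0.135,-0.147],-0.02],[0.01,[-0.04,-0.165,-0.147],-0.02],[0.01,[-0.05,-0.195,-0.147],-0.02],[0.01,[-0.06,-0.225,-0.147],-0.02],[0.01,[-0.075,-0.255,-0.147],-0.02],[0.01,[-0.09,-0.285,-0.147],-0.02],[0.01,[-0.105,-0.31,-0.147],-0.02],[0.01,[-0.115,-0.335,-0.147],-0.02],[0.01,[-0.122,-0.35,-0.147],-0.02],[0.01,[-0.126,-0.36,-0.147],-0.02],[0.01,[-0.126,-0.36,-0.147],-0.02]])

```text
time: 11.63
ee_pos: [557.4, -169.7, 308.2]
tool_rot: [-0.002, -0.009, 1.0, 0.001]
ft_force: [-0.2, 0.4, -2.1]
gripper_width: 0.252
gripper_force: 30.0
```

```bash
sed -n 1,3p look.py >/dev/null; python3 look.py p4
python3 - <<'E'
from plant import *
from h import *
S,T=calibration("scene"),calibration("top");G=sense()['ee_pos']+[0,0,-6]
import cv2
pts=axis_pts(G,.38,90,-16,[(0,0,-18),(0,0,0),(0,0,50)])
print(pts.round(0));
for n,c in(("scene",S),("top",T)):
    q=proj(c,pts);print(n,q.round(1).tolist())
    I=cv2.imread(f"pics/p4_{n}.png");u,v=q[0].astype(int);g=cv2.cvtColor(I,6)[v-14:v+16,u-22:u+24];print(u-22,v-14);print("\n".join(" ".join(f"{x//10:2d}" for x in r) for r in g))
E
```

```text
11.6333 [ 557.4 -169.7  308.2] [-1.9e-03 -9.2e-03  1.0e+00  8.0e-04] [-0.2  0.4 -2.1] [0.03 0.02 0.  ]
[[ 612. -168.  209.]
 [ 606. -168.  225.]
 [ 587. -168.  272.]]
scene [[397.2, 185.8], [396.9, 182.9], [396.3, 174.4]]
375 171
25 25 25 25 25 25 25 25 24 19 14 13 12  9  4  6  8  7  7  7  7  6  7  8 11 13 13 14 13 13 16 19 20 20 20 20 20 20 20 20 20 20 20 20 19 18
25 25 25 25 25 25 25 25 24 18 14 13 12  8  4  8 10  7  7  7  6  7  7  8 12 13 13 13 13 14 17 19 20 20 20 20 20 20 20 20 20 20 20 20 20 19
25 25 25 25 25 25 25 25 24 17 14 13 11  7  6 14 16  8  6  7  7  7  7 10 13 13 13 13 13 14 18 20 20 20 20 20 20 20 20 20 20 20 20 20 20 20
25 25 25 25 25 25 25 25 24 17 14 13 11  6  7 16 17  9  6  6  7  6  6 10 13 13 13 13 12 15 19 20 20 20 20 20 20 19 20 20 20 20 20 20 20 20
25 25 25 25 25 25 25 25 23 17 14 13 11  5  7 14 14  8  6  6  6  6  7 10 13 14 13 13 12 16 19 20 20 20 20 20 20 20 20 19 20 20 20 20 20 20
25 25 25 25 25 25 25 24 22 17 14 13 10  6 10 16 15  7  6  6  6  6  7 10 13 13 14 13 13 17 20 20 20 20 20 20 20 20 20 20 20 20 20 20 20 20
25 25 25 25 25 25 25 24 21 18 15 13 11  9 
[... 6770 characters left out ...]
2  3  8  7
25 18 13 13 13 13 14 14 11  6  8 10 10 11 11 11 12 12 13 13 13 14 14 14 13 13 13 13 13 13 13 13 14 14 14 14 14  8  2  2  4  2  3  3  4  5
25 13 12 13 13 13 13 14  6  6  6  7  8 10 11 12 12 13 13 13 13 13 14 14 14 14 13 13 13 13 14 14 13 14 14 14 14 15 11  5  2  2  2  3  2  3
17 12 12 12 12 13 13  9  6  6  7  8  6  8  7  7  7 11 13 13 14 14 14 14 14 14 14 14 13 13 13 13 13 14 14 14 14 15 15 15 11  5  2  1  2  3
11 11 11 12 12 12 13  5  8  8 10 11 10 10 10  9  8  9  6  7 12 14 14 14 14 14 15 15 15 12 14 14 14 14 14 14 14 15 15 15 15 16 12  2  3  4
 9 10 11 11 12 12 10  7  9  9 11 11 11 11 11 11 11 11 12  8  9  8 10 14 14 15 15 15 15 15 14 14 14 14 14 14 14 15 14 15 15 15 15 15  6  4
```

Request:
servo_tool(rows=[[0.01,[-0.002,0,0.006],0],[0.01,[-0.004,0,0.013],0],[0.01,[-0.006,0,0.02],0],[0.01,[-0.0075,0,0.026],0],[0.01,[-0.0075,0,0.026],0],[0.01,[-0.0075,0,0.026],0]])

```text
time: 12.28
ee_pos: [565.2, -168.1, 282.8]
tool_rot: [-0.001, -0.01, 1.0, 0.0]
ft_force: [-0.7, 0.1, -0.3]
gripper_width: 0.255
gripper_force: 30.0
```

```bash
cat > sc.py <<'E'
import sys,cv2
from plant import *
from h import *
n=sys.argv[1];S=calibration("scene");s=sense();G=s['ee_pos']+[0,0,-6];print(s['ee_pos'].round(1),s['ft_force'].round(2))
I=read_camera("scene")[:,:,::-1];cv2.imwrite(f"pics/{n}_scene.png",I)
pts=axis_pts(G,.38,90,-16,[(0,0,-18),(0,0,0),(0,0,50)]);print(pts[0].round(1),proj(S,pts).round(1).tolist(),"pad",proj(S,[621,-168.3,177.5]).round(1))
g=cv2.cvtColor(I.copy(),6)[172:202,388:410];print("u0=388");print("\n".join(str(172+i)+" "+" ".join(f"{x//10:2d}" for x in r) for i,r in enumerate(g)))
E
python3 sc.py p5
```

```text
[ 565.2 -168.1  282.8] [-0.72  0.14 -0.33]
[ 620.1 -168.1  182.5] [[397.3, 190.9], [397.1, 188.1], [396.5, 180.0]] pad [[397.3 192. ]]
u0=388
172 10  5  4  5  5  6  6  7  7  8  9 11 13 13 13 13 13 16 19 20 20 20
173 10  4  5  6  6  6  5  5  6  7  9 12 13 13 13 13 13 17 19 20 20 20
174  9  4  5  6  7  6  6  6  6  5  8 12 13 13 13 13 14 17 20 20 20 20
175  8  4  5  6  6  7  6  7  7  6 10 12 13 13 13 13 15 18 20 20 20 20
176  7  4  4  7  7  7  7  7  7  6 10 13 13 13 13 13 16 20 20 20 20 20
177  6  5  7  8  7  7  7  7  7  7 10 13 13 14 12 13 20 23 20 20 20 20
178  5  5  8  8  7  6  7  7  6  7 10 13 13 14 13 14 19 21 20 20 20 20
179  5  7 10  8  7  6  6  7  7  8 11 13 13 13 13 14 18 20 20 20 20 20
180  5 10 11  7  6  6  7  6  6  9 12 13 13 13 13 15 18 20 20 20 20 20
181  7 13 16 11  6  5  6  6  6  9 12 13 14 13 12 15 19 20 20 20 20 20
182 11 16 19 16 10  5  5  5  5  9 13 13 13 13 13 16 20 20 20 20 20 20
183 15 19 20 19 14  6  4  4  5 10 13 14 14 13 15 18 20 20 20 20 20 20
184 19 20 20 20 17 12  6  4  5 10 13 13 13 14 16 19 20 20 20 20 20 20
185 20 20 20 20 19 17 12  7  7 11 13 13 14 15 18
[... 441 characters left out ...]

192 20 20 20 18 14  7  8  9  7  7  7  7 10 11  8 11 16 20 20 20 20 20
193 19 19 19 17 14  7  8  9  8  8  7  8 10 10  8 12 17 20 20 20 20 20
194 19 18 17 17 14  9  7  8  9 10 10 11 10  8  9 15 19 20 20 20 20 20
195 19 17 17 17 16 13  7  7  7  8  8  9  8  8 12 17 20 20 20 20 20 20
196 18 17 17 17 17 14 11  8  7  7  7  7  8 12 16 19 20 20 20 20 20 20
197 17 17 17 17 17 16 16 14 12 11 11 12 15 18 19 19 20 20 20 20 20 20
198 17 17 17 17 17 18 18 18 18 17 18 18 19 20 20 20 20 20 20 20 20 20
199 17 17 17 18 19 19 19 19 19 19 19 20 20 20 20 20 20 20 20 20 20 20
200 16 17 18 19 19 20 19 19 20 20 20 20 20 20 20 20 20 20 20 20 20 20
201 17 18 19 19 19 19 19 19 19 20 20 20 19 20 20 20 20 20 20 20 20 20
```

Request:
servo_tool(rows=[[0.01,[-0.0008,0,0.002],0],[0.01,[-0.0011,0,0.0028],0],[0.01,[-0.0011,0,0.0028],0],[0.01,[-0.0011,0,0.0028],0]])

```text
time: 12.67
ee_pos: [566.8, -168.5, 281.1]
tool_rot: [0.0, -0.01, 1.0, -0.0]
ft_force: [-0.9, -0.1, 1.1]
gripper_width: 0.252
gripper_force: 30.0
```

Request:
servo_tool(rows=[[0.01,[-0.0004,0,0.0009],0],[0.01,[-0.0008,0,0.0019],0],[0.01,[-0.0008,0,0.0019],0],[0.01,[-0.0008,0,0.0019],0]])

```text
time: 13.0
ee_pos: [567.6, -168.5, 278.9]
tool_rot: [0.0, -0.01, 1.0, -0.0]
ft_force: [-0.3, 0.0, 0.3]
gripper_width: 0.253
gripper_force: 30.0
```

Request:
servo_tool(rows=[[0.01,[-0.0004,0,0.0009],0],[0.01,[-0.0008,0,0.0019],0],[0.01,[-0.0008,0,0.0019],0],[0.01,[-0.0008,0,0.0019],0]])

```text
time: 13.33
ee_pos: [568.4, -168.5, 277.0]
tool_rot: [0.0, -0.01, 1.0, -0.0]
ft_force: [-0.4, 0.3, 1.2]
gripper_width: 0.252
gripper_force: 30.0
```

```bash
python3 sc.py p6
```

```text
[ 568.4 -168.5  277. ] [-0.41  0.32  1.18]
[ 623.3 -168.5  176.6] [[397.7, 191.7], [397.4, 188.9], [396.8, 180.9]] pad [[397.3 192. ]]
u0=388
172 12  8  5  7  7  7  8  8  8  8  8 10 13 14 13 13 13 15 18 20 20 20
173 11  7  4  6  6  6  7  7  7  8  8 10 13 13 13 13 13 15 18 20 20 20
174 11  5  4  5  6  6  6  6  6  6  7 10 13 13 13 13 12 16 19 20 20 20
175 11  5  4  6  7  6  6  6  6  6  6 10 13 14 14 13 13 17 20 20 20 20
176 10  4  4  6  7  7  6  7  7  6  8 11 13 13 13 13 13 17 20 20 20 20
177 10  4  5  7  7  7  7  6  7  7  9 12 13 13 13 13 15 18 20 20 20 20
178  9  4  6  8  7  6  7  7  7  7  9 13 13 13 13 13 15 19 20 20 20 20
179  8  5 10 11  7  6  7  6  7  6 10 13 13 13 13 13 16 19 20 20 20 20
180  7  6 11 12  8  7  7  6  7  7 10 13 13 13 13 12 16 20 20 20 20 20
181  6  6 10 11  7  6  7  7  6  7 10 13 13 14 13 13 17 20 20 20 20 20
182  6 10 15 14  7  5  5  5  7  7 11 13 13 14 13 14 18 20 20 20 20 20
183  9 15 19 16 10  6  5  6  5  8 11 13 13 13 13 15 18 20 20 20 20 20
184 14 18 20 19 15 10  5  4  5  8 12 14 13 13 14 17 19 20 20 20 20 20
185 18 19 20 20 19 16 11  5  4  9 13 14 13 13 16
[... 441 characters left out ...]

192 20 20 20 18 14  7  8  8  7  8  8  7 10 11  8 10 17 20 20 20 20 20
193 19 19 19 17 13  8  8  9  8  7  7  8 10 11  8 12 17 20 20 20 20 20
194 19 18 17 17 14  9  7  8  9  9 10 11 10  8  9 14 19 20 20 20 20 20
195 18 17 17 16 16 13  7  6  7  8  8  8  8  8 12 17 19 20 20 20 20 20
196 17 17 17 17 17 15 11  8  7  7  7  7  8 12 16 19 19 20 20 20 20 20
197 17 17 17 17 17 16 15 14 12 11 11 12 15 18 19 20 20 20 20 20 20 20
198 17 17 17 17 17 18 18 18 18 18 18 18 19 19 20 20 20 20 20 20 20 20
199 17 17 17 18 19 19 19 19 19 20 19 20 20 20 20 20 20 20 20 20 20 20
200 17 17 18 19 19 19 19 20 19 19 19 20 20 20 20 20 20 20 20 20 20 20
201 17 17 19 19 19 19 20 19 20 19 20 19 20 20 20 20 19 20 20 20 20 20
```

```bash
cat > fo.py <<'E'
from plant import *
import numpy as np
F=[]
for i in range(12):read_camera("top");s=sense();F.append(s['ft_force'])
F=np.array(F);print(s['time'],s['ee_pos'].round(2),F.mean(0).round(2),F.std(0).round(2),"axial",(F@[-.371,0,.929]).mean().round(2))
E
python3 fo.py
```

```text
13.9833 [ 568.29 -168.42  276.91] [ 0.01 -0.17  1.26] [0.46 0.52 0.43] axial 1.17
```

Request:
servo_tool(rows=[[0.01,[-0.0008,0,0.0019],0],[0.01,[-0.0016,0,0.0037],0],[0.01,[-0.0016,0,0.0037],0],[0.01,[-0.0016,0,0.0037],0]])

```text
time: 14.32
ee_pos: [569.9, -168.4, 273.1]
tool_rot: [-0.0, -0.01, 1.0, -0.0]
ft_force: [-0.2, -0.7, 2.6]
gripper_width: 0.247
gripper_force: 30.0
```

```bash
python3 fo.py
```

```text
14.9167 [ 569.83 -168.39  273.18] [-0.25 -0.18  2.52] [0.39 0.41 0.48] axial 2.43
```

Request:
servo_tool(rows=[[0.01,[0.004,0,-0.01],0],[0.01,[0.012,0,-0.03],0],[0.01,[0.03,0.01,-0.045],0],[0.01,[0.06,0.03,-0.045],0],[0.01,[0.09,0.05,-0.045],0],[0.01,[0.12,0.06,-0.03],0],[0.01,[0.14,0.06,-0.005],0],[0.01,[0.14,0.06,0.025],0],[0.01,[0.14,0.06,0.055],0],[0.01,[0.14,0.06,0.085],0],[0.01,[0.14,0.06,0.115],0],[0.01,[0.14,0.06,0.14],0],[0.01,[0.14,0.06,0.155],0],[0.01,[0.14,0.06,0.16],0],[0.01,[0.14,0.06,0.16],0]])

```text
time: 16.17
ee_pos: [427.3, -110.4, 111.7]
tool_rot: [-0.002, -0.01, 1.0, 0.001]
ft_force: [0.4, 0.8, -2.3]
gripper_width: 0.251
gripper_force: 30.0
```

```bash
python3 fo.py; python3 look.py q1
```

```text
16.7667 [ 428.7  -111.24  113.33] [ 0.24  0.11 -1.19] [0.41 0.23 0.42] axial -1.19
16.7667 [ 428.7 -111.2  113.3] [ 1.000e-04 -1.010e-02  9.999e-01 -1.000e-04] [ 0.3  0.  -2. ] [0.02 0.03 0.01]
```

Request:
servo_tool(rows=[[0.01,[0,0,0.003],0],[0.01,[0,0,0.005],0],[0.01,[0,0,0.005],0]])

```text
time: 17.17
ee_pos: [428.2, -111.0, 107.5]
tool_rot: [-0.001, -0.01, 1.0, 0.0]
ft_force: [0.2, -0.1, -0.6]
gripper_width: 0.253
gripper_force: 30.0
```

```bash
python3 fo.py
```

```text
17.7667 [ 428.65 -111.19  108.19] [ 0.04 -0.11 -1.44] [0.27 0.46 0.49] axial -1.35
```

Request:
servo_tool(rows=[[0.01,[0,0,0.002],0],[0.01,[0,0,0.004],0],[0.01,[0,0,0.004],0]])

```text
time: 18.02
ee_pos: [428.7, -111.2, 103.9]
tool_rot: [0.0, -0.01, 1.0, -0.0]
ft_force: [0.2, -0.2, -0.1]
gripper_width: 0.252
gripper_force: 30.0
```

```bash
python3 fo.py
```

```text
18.6167 [ 428.68 -111.26  104.21] [ 0.24 -0.19 -0.62] [0.29 0.54 0.43] axial -0.66
```

Request:
servo_tool(rows=[[0.01,[0,0,0.001],0],[0.01,[0,0,0.001],0]])

```text
time: 18.78
ee_pos: [428.8, -111.2, 103.2]
tool_rot: [0.0, -0.01, 1.0, -0.0]
ft_force: [0.8, -0.1, 0.2]
gripper_width: 0.253
gripper_force: 30.0
```

```bash
python3 fo.py
```

```text
19.3833 [ 428.73 -111.24  103.23] [ 0.44 -0.12  0.28] [0.39 0.46 0.55] axial 0.09
```

Request:
servo_tool(rows=[[0.01,[0,0,0.002],0],[0.01,[0,0,0.002],0]])

```text
time: 19.55
ee_pos: [428.9, -111.3, 101.1]
tool_rot: [0.0, -0.01, 1.0, -0.0]
ft_force: [1.2, -0.6, 1.4]
gripper_width: 0.256
gripper_force: 30.0
```

```bash
python3 fo.py
python3 - <<'E'
import numpy as np
for s in(89,90,91):
  for th in(.26,.28,.3,.32,.34,.36,.38):
    print(s,th,[round(6+(18+s)*np.cos(th)-xo*np.sin(th)+3.5*np.sin(th),1) for xo in(10,13,16)])
E
```

```text
20.15 [ 428.75 -111.24  101.24] [ 1.17 -0.06  1.06] [0.4  0.48 0.38] axial 0.55
89 0.26 [np.float64(107.7), np.float64(107.0), np.float64(106.2)]
89 0.28 [np.float64(107.0), np.float64(106.2), np.float64(105.4)]
89 0.3 [np.float64(106.3), np.float64(105.4), np.float64(104.5)]
89 0.32 [np.float64(105.5), np.float64(104.6), np.float64(103.6)]
89 0.34 [np.float64(104.7), np.float64(103.7), np.float64(102.7)]
89 0.36 [np.float64(103.9), np.float64(102.8), np.float64(101.7)]
89 0.38 [np.float64(103.0), np.float64(101.8), np.float64(100.7)]
90 0.26 [np.float64(108.7), np.float64(107.9), np.float64(107.2)]
90 0.28 [np.float64(108.0), np.float64(107.2), np.float64(106.3)]
90 0.3 [np.float64(107.3), np.float64(106.4), np.float64(105.5)]
90 0.32 [np.float64(106.5), np.float64(105.5), np.float64(104.6)]
90 0.34 [np.float64(105.6), np.float64(104.6), np.float64(103.6)]
90 0.36 [np.float64(104.8), np.float64(103.7), np.float64(102.7)]
90 0.38 [np.float64(103.9), np.float64(102.8), np.float64(101.7)]
91 0.26 [np.float64(109.7), np.float64(108.9), np.float64(108.1)]
91 0.28 [np.float64(109.0), np.float64(108.1), np.float64(107.3)]
91 0.3 [np.float64(108.2), np.float64(107.3), np.float64(106.4)]
91 0.32 [np.float64(107.4), np.float64(106.5), np.float64(105.5)]
91 0.34 [np.float64(106.6), np.float64(105.6), np.float64(104.6)]
91 0.36 [np.float64(105.7), np.float64(104.7), np.float64(103.6)]
91 0.38 [np.float64(104.8), np.float64(103.7), np.float64(102.6)]
```

```bash
cat > fit2.py <<'E'
from fit import *
import cv2
for n in("p3","p4","q1"):
    I=cv2.cvtColor(cv2.imread(f"pics/{n}_wrist.png"),6);print(n,I[246:276,318:331].mean(1).round().astype(int).tolist())
def full(e,h,sig,sprior=1.5):
    f=lambda p:np.r_[(model(p[:2],p[2])-e)/sig,(6+(18+p[2])*np.cos(p[0])+(p[1]+3.5)*np.sin(p[0])-h)/.5,(p[2]-90)/sprior]
    r=least_squares(f,[.35,-14,90]);C=np.sqrt(np.diag(np.linalg.inv(r.jac.T@r.jac)));return r.x.round(3),C.round(3),r.fun.round(1)
e=np.array([251.5,256.5,264.5,272.])
for sig in([1.5,1.5,3,3],[1,1,3,50],[1,1,50,3],[1,1,50,50]):print(sig,*full(e,104.1,np.array(sig)))
E
python3 fit2.py
```

```text
p3 [205, 203, 202, 202, 194, 161, 107, 64, 57, 62, 68, 76, 80, 80, 80, 81, 80, 76, 69, 74, 86, 99, 111, 121, 125, 115, 87, 55, 42, 45]
p4 [89, 87, 101, 125, 132, 120, 101, 79, 62, 58, 59, 64, 71, 73, 73, 73, 72, 69, 64, 66, 73, 82, 91, 98, 102, 94, 74, 54, 48, 49]
q1 [41, 39, 38, 37, 36, 34, 35, 37, 45, 49, 52, 62, 73, 78, 78, 78, 78, 73, 65, 68, 81, 95, 108, 119, 124, 114, 84, 52, 39, 40]
[1.5, 1.5, 3, 3] [  0.37  -16.385  91.976] [0.016 0.692 0.892] [-0.3 -0.7  1.  -0.2 -0.5  1.3]
[1, 1, 3, 50] [  0.375 -16.476  92.253] [0.018 0.77  0.904] [-0.1 -0.7  0.9 -0.  -0.5  1.5]
[1, 1, 50, 3] [  0.358 -17.206  91.642] [0.018 0.753 0.89 ] [-0.  -0.5  0.1  0.6 -0.4  1.1]
[1, 1, 50, 50] [  0.311 -19.012  90.045] [0.039 1.477 1.459] [ 0.1 -0.1  0.3  0.2 -0.   0. ]
```

Run:
```python
from plant import *
from h import *
S,T=calibration("scene"),calibration("top")
print(atz(S,(397.8,192.1),179.8),atz(S,(397.3,192.8),179.8),atz(T,(368.2,176.8),179.8))
import cv2
for n,c,w in(("t1",T,(355,165,382,190)),("s1",S,(385,180,412,205))):
    I=cv2.imread(f"pics/{n}.png" );g=cv2.cvtColor(I,6)[w[1]:w[3],w[0]:w[2]].astype(float);m=np.clip(150-g,0,None)*(g<150)
    k,l,st,ce=cv2.connectedComponentsWithStats((g<150).astype(np.uint8));print(n,st[1:].tolist(),(ce[1:]+w[:2]).round(2).tolist())
    for q in ce[1:]:print(atz(c,q+w[:2],179.0).round(1))
```

```text
[ 618.89119102 -170.27240255  179.8       ] [ 615.71259155 -170.09138446  179.8       ] [ 619.63503769 -166.81369358  179.8       ]
t1 [[9, 8, 9, 9, 46]] [[368.26, 176.65]]
[ 620.4 -167.1  179. ]
s1 [[8, 8, 11, 10, 68]] [[397.57, 192.1]]
[ 619.4 -169.5  179. ]
```

Request:
servo_tool(rows=[[0.01,[0,0,-0.01],0],[0.01,[0,0,-0.035],0],[0.01,[0,0,-0.065],0],[0.01,[0,0,-0.095],0],[0.01,[0,0,-0.125],0],[0.01,[0,-0.01,-0.155],0],[0.01,[-0.01,-0.02,-0.185],0],[0.01,[-0.035,-0.03,-0.205],0],[0.01,[-0.06,-0.04,-0.21],0],[0.01,[-0.085,-0.05,-0.21],0],[0.01,[-0.11,-0.061,-0.205],0],[0.01,[-0.125,-0.061,-0.2],0],[0.01,[-0.132,-0.061,-0.195],0],[0.01,[-0.132,-0.061,-0.188],0],[0.01,[-0.132,-0.061,-0.188],0],[0.01,[-0.132,-0.061,-0.188],0]])

```text
time: 21.48
ee_pos: [560.6, -169.0, 288.4]
tool_rot: [-0.001, -0.01, 1.0, 0.0]
ft_force: [-0.3, 0.2, -1.5]
gripper_width: 0.255
gripper_force: 30.0
```

Run:
```python
from plant import *
import cv2
read_camera("top");s=sense();print(s['ee_pos'],s['ft_force'])
cv2.imwrite("pics/r1_scene.png",read_camera("scene")[:,:,::-1])
```

```text
[ 560.90346617 -169.17619432  289.16023895] [-0.87359781 -0.510691   -0.30568711]
```

Request:
servo_tool(rows=[[0.01,[-0.001,-0.0005,0],0],[0.01,[-0.002,-0.0005,0.003],0],[0.01,[-0.003,-0.0005,0.006],0],[0.01,[-0.0042,-0.0005,0.0085],0],[0.01,[-0.005,-0.0005,0.0105],0],[0.01,[-0.0058,-0.0005,0.0125],0],[0.01,[-0.0063,-0.0005,0.0135],0],[0.01,[-0.0063,-0.0005,0.0135],0],[0.01,[-0.0063,-0.0005,0.0135],0]])

```text
time: 22.33
ee_pos: [568.1, -169.9, 275.8]
tool_rot: [-0.0, -0.01, 1.0, -0.0]
ft_force: [-1.6, 0.2, 1.2]
gripper_width: 0.255
gripper_force: 30.0
```

```bash
python3 fo.py; python3 sc.py f1 | head -2
python3 - <<'E'
import cv2
b=[cv2.resize(cv2.imread(f"pics/{n}_scene.png")[165:205,380:415],(385,440),interpolation=cv2.INTER_CUBIC) for n in("r1","f1")]
cv2.imwrite("pics/f1.png",cv2.hconcat(b))
E
```

```text
22.9333 [ 568.15 -169.92  275.7 ] [-1.38 -0.28  1.39] [0.55 0.64 0.22] axial 1.8
[ 568.1 -169.9  275.7] [-0.34 -0.66  1.68]
[ 623.1 -169.9  175.3] [[398.1, 192.2], [397.9, 189.5], [397.2, 181.5]] pad [[397.3 192. ]]
```

View pics/f1.png

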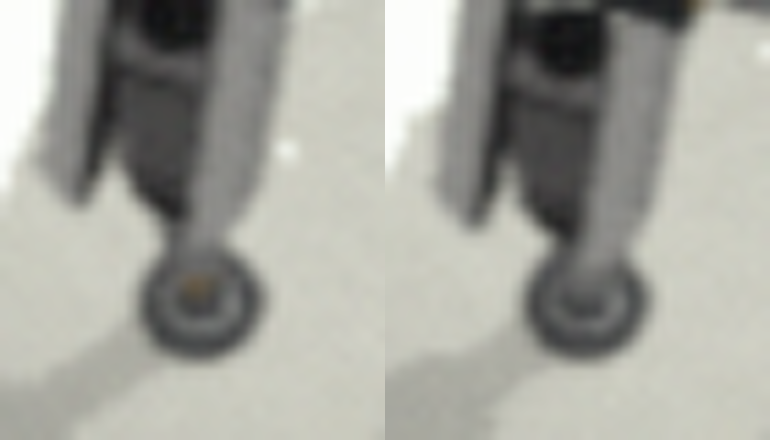

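Run:
```python
import cv2
for n in("s1","p4","r1","f1"):
    f=f"pics/{n}.png" if n=="s1" else f"pics/{n}_scene.png"
    I=cv2.imread(f).astype(int)[184:197,391:405];print(n);d=I[:,:,2]-I[:,:,0];g=I.sum(2)//3
    for i in range(13):print(184+i,d[i].tolist(),g[i].tolist())
```

```text
s1
184 [1, 1, 1, 1, 1, 1, 2, 1, 1, 0, 1, 1, 1, 2] [248, 249, 249, 249, 249, 249, 249, 249, 249, 249, 248, 249, 249, 249]
185 [1, 1, 1, 2, 2, 2, 1, 0, 1, -1, 0, 1, 1, 1] [249, 249, 248, 249, 249, 249, 249, 248, 249, 249, 249, 249, 249, 249]
186 [2, 2, 2, 1, 2, 2, 2, 1, 1, 1, 1, 1, 1, 1] [249, 249, 249, 248, 247, 246, 242, 241, 245, 247, 248, 249, 249, 249]
187 [2, 2, 1, 2, 1, 2, 2, 1, 1, 1, 1, 1, 1, 1] [249, 249, 247, 238, 219, 202, 174, 171, 183, 202, 233, 247, 248, 249]
188 [2, 1, 2, 2, -2, -1, -3, -1, -1, 0, 0, 2, 2, 1] [249, 248, 238, 194, 144, 133, 127, 134, 129, 131, 173, 228, 247, 248]
189 [1, 2, 3, -1, -1, -1, 0, -1, -1, 1, 1, 1, 1, 2] [248, 243, 210, 139, 136, 153, 149, 136, 144, 138, 125, 175, 233, 248]
190 [2, 1, 1, -2, 0, 0, 1, -3, -1, -1, 0, -1, 1, 2] [248, 231, 162, 122, 134, 136, 122, 115, 120, 140, 139, 130, 197, 241]
191 [3, 6, 1, 0, -1, -2, -4, -4, -3, -1, 0, -3, -1, 1] [246, 218, 130, 133, 142, 112, 103, 103, 107, 139, 147, 112, 157, 229]
192 [4, 8, 0, -1, 0, -3, -2, -3, -1, 0, 1, -2, -1, 1] [244, 213, 124, 139, 149, 114, 98, 98, 109, 154, 166, 110, 138, 222]
193 [4
[... 4412 characters left out ...]
1, 185]
191 [9, 6, 0, 0, 0, 0, 0, 1, -1, 0, -1, -3, 3, 8] [190, 151, 87, 81, 92, 85, 94, 96, 97, 104, 101, 80, 116, 170]
192 [9, 8, 1, 1, -1, -1, 0, -1, -1, 0, 0, -2, 2, 8] [186, 140, 77, 83, 89, 75, 77, 80, 84, 108, 115, 82, 109, 167]
193 [10, 7, 1, -1, 1, 1, -1, -2, -2, 1, -1, -2, 4, 8] [184, 140, 78, 80, 97, 86, 71, 74, 83, 110, 106, 84, 122, 176]
194 [11, 7, 3, 0, -2, 1, 0, -1, 0, -1, -1, 1, 7, 9] [173, 145, 98, 73, 80, 93, 95, 101, 111, 104, 87, 93, 148, 189]
195 [9, 8, 5, 2, -3, -2, -1, -2, -1, 0, 1, 4, 9, 11] [170, 160, 127, 77, 67, 77, 81, 81, 88, 80, 81, 119, 173, 198]
196 [9, 9, 8, 4, 0, 0, 0, -2, 0, -1, 3, 7, 10, 12] [170, 164, 149, 110, 84, 74, 75, 77, 78, 86, 118, 163, 192, 198]
```

Brass tip at (397.4,190.5) px hovered over the pad centre (397.6,192.1) px. Now it is pressed about 3 N, so slightly past half and about 1 mm too far in +x. I'll lift, shift and re-press.

Request:
servo_tool(rows=[[0.01,[0.002,0,-0.005],0],[0.01,[0.005,0.0005,-0.011],0],[0.01,[0.0055,0.0005,-0.011],0],[0.01,[0.0045,0.0005,-0.008],0],[0.01,[0.0033,0.0005,-0.005],0],[0.01,[0.0021,0.0005,-0.002],0],[0.01,[0.0013,0.0005,0],0],[0.01,[0.0013,0.0005,0],0],[0.01,[0.0013,0.0005,0],0],[0.01,[0.0013,0.0005,0],0]])

```text
time: 23.82
ee_pos: [566.9, -169.4, 275.8]
tool_rot: [-0.0, -0.01, 1.0, 0.0]
ft_force: [-0.8, -0.1, 1.6]
gripper_width: 0.255
gripper_force: 30.0
```

```bash
python3 fo.py; python3 fo.py
python3 - <<'E'
from plant import *
import cv2,numpy as np
cv2.imwrite("pics/g1_scene.png",read_camera("scene")[:,:,::-1])
a=cv2.imread("pics/s1.png").astype(int);b=cv2.imread("pics/g1_scene.png").astype(int)
# door front area and holder unchanged? print mean abs diff on door patch + sense
print(np.abs(a-b)[205:250,335:375].mean(), sense()['gripper_width'])
E
```

```text
24.4167 [ 566.87 -169.42  275.72] [-0.49  0.12  1.63] [0.28 0.36 0.52] axial 1.69
25.0167 [ 566.86 -169.4   275.66] [-0.16  0.25  1.64] [0.4  0.46 0.4 ] axial 1.58
15.214074074074073 0.2563352766626318
```

```bash
python3 -c "
from plant import *
print(job_done())"
```

```text
the job is handed in; nothing more can be done
None
```

I've handed the job in. The door is shut and looked flush in the pictures. The probe is held on the round pad at about 0.36 rad (pad slope 0.38), an estimated 1–2 mm from the centre, with the tip about 7.5 mm in (about 2.9 N). The angle, position and depth are my estimates from the pictures and the force reading.

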